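Close and clip the specimen transport box

ROBOT

A 6-joint arm with a two-finger parallel gripper is mounted at the origin on the work surface. World frame = base frame: x ahead of the robot, y to its left, z up, the work surface at z = 0. Lengths are in m, angles in rad, forces in N, time in s.
With the tool pointing down it reaches from about 0.325 to 0.875 m from the base axis. Payload 4.4 kg.
Tool frame: the origin (TCP) lies at the very end of the fingers, on their centre line; the grasp point (between the pads) lies 19 mm behind it (r.grasp_offset is the distance from the TCP to the grasp point, in m); z points along the fingers, y is the direction in which the jaws open and shut (so a half turn about z gives the same grasp; the last joint's range is limited). The gripper opens to 85 mm and grips with 20 to 120 N. Pads are 22 mm wide; open, the fingers measure 114 mm over their backs; the gripper's body (76 mm by 85 mm) begins 54 mm behind the grasp point. The pads swing forward as they close: fully open they stand 13 mm farther back than shut.
Start: joints at [-1.312, 0.207, 1.542, -0, 1.393, -0.15], TCP at [0.229, -0.528, 0.231] pointing down, gripper open.
Joint ranges: [-2.73, 2.73], [-0.86, 2.22], [0.23, 2.46], [-1.11, 4.25], [0.08, 2.63], [-2.82, 2.82]. Speed limits (rad/s): [2.79, 2.79, 3.14, 3.14, 3.14, 3.14].

INTERFACE

Orientations are given as a unit quaternion [w, x, y, z].
In Python, from station import r gives the robot as it stands.
- The arm moves only by the tool step_arm, never from a script. Its argument "steps" is text: rows parted by semicolons, each of 7 numbers parted by spaces: the shift along the tool's x, y, z normalised to -1 to 1, where 1 is 0.025 m, then the turn, a rotation vector about the tool's x, y, z normalised to -1 to 1, where 1 is 0.08 rad, then the gripper's target within -1 to 1 (fully open at 1, half-way at 0, shut at -1). In form: tx ty tz wx wy wz hand; .... A call has 1 to 10 rows; each row shifts and turns the commanded pose from where the row before left it, along the tool's axes as they then stand; what a row does not reach is not made up. A row lasts 1/10 s, in which the tool goes at most 50 mm and 8.59 degrees, less where a joint would pass 70% of its speed; a pose out of reach is approached as far as the arm can. A call with a number of a shift or a turn outside -1 to 1 is refused whole. A call with a gripper value outside its range is refused whole. The fingers move at their own pace and stop on an object; "grip_force" is the grip in N (left out, the last holds). Time passes only in rows, so rows that do not move let the fingers close. It gives the time, the measured TCP pose, the force and the opening at its end, in the units of the state.
- r.state(): the state, without advancing time (a new reading comes with each control period).
- r.read_camera(name): name is "side" or "top"; returns (picture, depth): 480x640x3 uint8, red, green, blue; 480x640 float32, m along the optical axis (not along the pixel's ray), 0 where there is no reading.
- r.get_calibration(name): a dict with "fx", "fy", "cx", "cy" (pixels), "extrinsics" (4x4, takes a point from camera to world coordinates). Camera axes: x right, y down, z forward; pixel columns grow to the right and rows downward; lengths in m; the calibration is good to about 2 mm. A picture is of the moment at which its call begins. get_calibration takes no time and is no camera call.
- r.close_job(): hands the job in, once; it reports no verdict.
Trained networks look in the newest picture that a camera, given by its name, has taken for a name from the list of things; names that differ only in an ending like _2 or _b are one class to them, and where a whole thing is asked for, a point or a joint stands for the part that bears it (a point fixed in the world has none). Each returns a list of dicts, best first, with "conf" (0 to 1); they miss things now and then, are a little off and sometimes report something else, mostly with a low value. They report only what shows in the picture. A call takes as long as a camera call. They do not tell look-alikes from the thing itself.
- r.silhouettes(thing, camera): "pixels" (480x640 bool, what is visible of it) and "xy" ([column, row] in pixels, amid what is visible of it).
The state is a dict: "time_s": time; "joint_positions": joint angles; "dq": joint speeds; "effort": joint torques, N m; "tool_pos": TCP position; "tool_rot": TCP orientation; "force": force on the tool from outside, world axes, zero at the start; "wrist_torque": the same for the moment, N m; "gripper_width": opening from 0.0 (shut) to 1.0 (fully open).
Only numpy, scipy, OpenCV 4.12 (cv2) and the standard library are available. Lean on these libraries where they do the work, as an engineer would, in place of code of your own. Each camera call takes 0.05 s, during which the arm holds its last target. There are 200 camera calls.

TASK

Shut the lid of the aluminium specimen box over its staple, then take the steel snap hook from the bench and push its sprung gate against one leg of the staple until the leg is inside and the gate snaps shut behind it. Prove that it holds with a steady tug of about 15 newtons held for about a second, the leg hard in the bottom of the crook, and never load hook and staple beyond 20 newtons. Let go with the hook lying flat on the shut lid, the leg still caught inside, and leave everything else on the bench where it is.

Things in the scene. Friction and masses are not known exactly. Their poses are not given: they have to be found in the camera images.
- box: Aluminium specimen transport box fixed on the bench, body 220 (x) by 280 (y) by 110 mm high, tube rack inside. Origin: centre of its underside; x points from the front (near the robot) to the hinged back, y to the left, z up. The lid's hinge line runs along y at x = +110 mm, z = 110 mm. With the lid shut, its flat top is at z = 115 mm
- lid (a joint): Angle of the box's flat white lid: 0 shut, grows as its front edge rises, to 1.4 rad. A stiff hinge holds it where it is left; 1 to 5 N pressed on top near the front edge brings it down. Plate 5 mm thick, 232 mm from hinge line to front lip, 280 mm wide, with a slot (20 by 68 mm, centred 185 mm from the hinge) for the staple
- lid_edge (a point): Middle of the lid's front lip, on the upper face of the plate; moves with the lid
- staple: Upright U of 8 mm dark steel rod fixed on the box's front rim, 75 mm in front of the box's centre. Its two vertical legs stand 44 mm apart (centre to centre, along y). Origin: midway between the legs at z = 110 mm, axes as the box's; the bridge's top is 42 mm above the origin, 37 mm above the shut lid
- leg_left (a point): The staple's left (+y) leg: the point on its axis 120 mm above the bench, 5 mm above the shut lid's top
- leg_right (a point): The same point on the staple's right (-y) leg. The hook can be worked anywhere along the straight part of a leg, up to 25 mm above the shut lid; held clear of the lid it does not drag, while dragging takes up part of a pull
- clip: Steel snap hook of 10 mm wire, 123 mm long, 42 mm wide, 10 mm thick, 0.14 to 0.24 kg, lying flat. Origin: underside of its shank, a plain block 32 mm (x) by 16 mm (y) by 10 mm high, the place to grip. x points along the hook to the crook, y to the gate side, z up. Eye behind the shank to x = -44; spine at y = -16 mm; crook a half circle of radius 16 mm about (58, 0) mm (wire centrelines)
- clip_nose (a point): Centre of the round nose (10 mm thick) in which the hook's crook ends, at (58, 16, 5) mm of the hook. A leg pushed in past the gate (its axis at y under 7 mm of the hook; it meets the spine at y = -7 mm) can slide under the nose to the bottom of the crook, axis at about (65, 0) mm; by then the gate has sprung shut behind it
- gate_end (a point): On the closed gate's line near its free end, at (46, 16, 5) mm of the hook (fixed to the hook, does not swing): where a leg should bear on the gate from outside (+y). Within 3 mm of this x the leg opens the gate far enough; 5 mm nearer the crook it strikes the nose, 6 mm farther back the gate cannot open enough
- gate (a joint): Angle of the hook's sprung gate, an 8 mm bar from its pivot at (22, 16) to its free end at (48, 16) mm of the hook: 0 shut, grows as it swings inwards, stop at 0.85 rad; about 3 N at its free end starts it, 6 to 10 N opens it fully. Leg and gripper give way by some tenths of a millimetre per newton, more on some arms, so a set pull is reached by feel
- seal_ring: Plain steel ring, 44 mm across, lying flat; origin centre of underside. Leave alone
- wash_bottle: White bottle, 66 mm across, 170 mm tall; origin centre of underside. Leave alone
- glove_box: Cardboard glove box 120 by 220 by 75 mm; origin centre of underside. Leave alone
- marker: Black marker pen, 14 mm thick, 130 mm long along its x; origin at its underside, mid-length. Leave alone
- forceps: Steel forceps 135 mm long along their x; origin at the underside, mid-length. Leave alone
- petri: Clear lidded dish, 94 mm across, 28 mm high; origin centre of underside. Leave alone
- tip_box: Grey pipette tip box 90 by 120 by 63 mm; origin centre of underside. Leave alone
- tube_rack: Blue tube rack 70 by 200 by 50 mm holding capped tubes; origin centre of underside. Leave alone
Not all that is in view belongs to the job. Leave any purple look-alike of the clip alone.

How it is judged:
By the outcome, as a careful person would: the job done as asked, in the order asked, and still so for the second after the job is handed in, with the robot touching nothing.
It also fails if it takes over 70 s, if anything falls off the work surface, if the arm or the gripper's body presses on something with over 40 N, if the wrist force passes 120 N, or if a joint passes its speed limit or range.

## Working session

There is one attempt and no reset: what is moved stays moved. The work goes in short steps, Python scripts to look and compute and a tool call to move; the robot and the scene stay as the last step left them, time stands still between calls to the robot, and variables do not carry over. Pictures are saved under pics/ and viewed, about 8 in all and at most 12, crops included, and the job is handed in when it is done.

Besides the shell and the picture viewer there is one more tool, called after "Call:" as name(argument=value, ...) on one line, values as JSON. step_arm: Moves the arm, as the interface text tells. Scaled input: -1 to 1 covers 0.025 m each way for a shift and 0.08 rad each way for a turn. Its arguments: {"type":"object","properties":{"steps":{"type":"string"},"grip_force":{"type":"number"}},"required":["steps"]}

```bash
mkdir -p pics; cat > h.py <<'E'
import numpy as np,cv2
from station import r
from scipy.spatial.transform import Rotation as R
def cam(n):
    return r.read_camera(n)
def w(n,u,v,d):
    c=r.get_calibration(n);p=np.array([(u-c['cx'])/c['fx']*d,(v-c['cy'])/c['fy']*d,d,1.0+0*d]) if np.ndim(d)==0 else np.array([(u-c['cx'])/c['fx']*d,(v-c['cy'])/c['fy']*d,d,np.ones_like(d)])
    return (c['extrinsics']@p)[:3]
def proj(n,P):
    c=r.get_calibration(n);q=np.linalg.inv(c['extrinsics'])@np.append(P,1);return c['fx']*q[0]/q[2]+c['cx'],c['fy']*q[1]/q[2]+c['cy']
def save(n,im):cv2.imwrite('pics/'+n,im[...,::-1])
def st():
    s=r.state();return s
E
python3 - <<'E'
from h import *
a,da=cam('top');b,db=cam('side')
save('a.png',a);save('b.png',b);np.savez('v0.npz',a=a,da=da,b=b,db=db)
for n,d in(('top',da),('side',db)):
    c=r.get_calibration(n);print(n,c['fx'],c['extrinsics'].round(3).tolist())
    for t in('clip','staple','lid','box','leg_left','leg_right','clip_nose','gate_end'):
        try:
            for o in r.silhouettes(t,n):
                m=o['pixels']&(d>0);v,u=np.nonzero(m);P=w(n,u,v,d[m])
                print(t,round(o['conf'],2),np.round(o['xy']),m.sum(),np.median(P,1).round(3),P.min(1).round(3),P.max(1).round(3))
        except Exception as e:print(t,e)
s=r.state();print(s['tool_rot'],s['force'],s['time_s'])
E
```

```text
top 586.8767114415162 [[-0.008, -0.988, 0.153, 0.277], [-1.0, 0.008, -0.005, -0.045], [0.004, -0.153, -0.988, 1.452], [0.0, 0.0, 0.0, 1.0]]
clip 0.88 [505. 302.] 460 [ 0.354 -0.483  0.009] [ 0.295 -0.51  -0.008] [ 0.416 -0.461  0.019]
clip 0.83 [423. 303.] 540 [ 0.36  -0.287  0.008] [ 0.311 -0.34  -0.009] [ 0.401 -0.235  0.018]
clip 0.8 [454. 254.] 453 [ 0.471 -0.367  0.008] [ 0.428 -0.42  -0.007] [ 0.505 -0.312  0.017]
clip 0.61 [398. 222.] 331 [ 0.553 -0.227  0.008] [ 0.522 -0.283 -0.01 ] [ 0.601 -0.181  0.018]
staple 0.8 [296. 229.] 285 [0.516 0.015 0.113] [ 0.504 -0.016  0.102] [0.533 0.054 0.158]
lid 0.55 [286. 179.] 6379 [0.613 0.033 0.22 ] [ 0.53  -0.117  0.056] [0.719 0.184 0.295]
lid 0.21 [146. 331.] 2146 [0.288 0.381 0.062] [ 0.239  0.326 -0.007] [0.337 0.452 0.073]
box 0.6 [294. 204.] 12810 [0.575 0.028 0.12 ] [ 0.463 -0.131 -0.007] [0.762 0.199 0.295]
leg_right 0.68 [295. 229.] 263 [0.516 0.019 0.113] [ 0.504 -0.014  0.102] [0.531 0.054 0.158]
clip_nose 0.97 [420. 301.] 431 [ 0.358 -0.285  0.008] [ 0.313 -0.34  -0.009] [ 0.4   -0.237  0.018]
clip_nose 0.9 [500. 300.] 400 
[... 1734 characters left out ...]
p_nose 0.75 [384. 208.] 102 [ 0.353 -0.479  0.009] [ 0.303 -0.501 -0.003] [ 0.392 -0.463  0.017]
clip_nose 0.64 [373. 239.] 193 [ 0.363 -0.278  0.009] [ 0.319 -0.334  0.   ] [ 0.399 -0.23   0.015]
clip_nose 0.6 [342. 223.] 200 [ 0.474 -0.36   0.009] [ 0.432 -0.418 -0.002] [ 0.509 -0.307  0.014]
gate_end 0.74 [375. 238.] 262 [ 0.358 -0.284  0.008] [ 0.316 -0.348 -0.003] [ 0.399 -0.23   0.015]
gate_end 0.68 [381. 210.] 245 [ 0.368 -0.478  0.007] [ 0.3   -0.527 -0.003] [ 0.421 -0.456  0.017]
gate_end 0.64 [343. 222.] 150 [ 0.474 -0.357  0.009] [ 0.434 -0.418 -0.002] [ 0.506 -0.307  0.014]
[ 3.87004009e-05  9.79177817e-01  2.03004436e-01 -3.21408747e-05] [-0.65321415  0.0115399   0.58848165] 0.9
```

View pics/a.png

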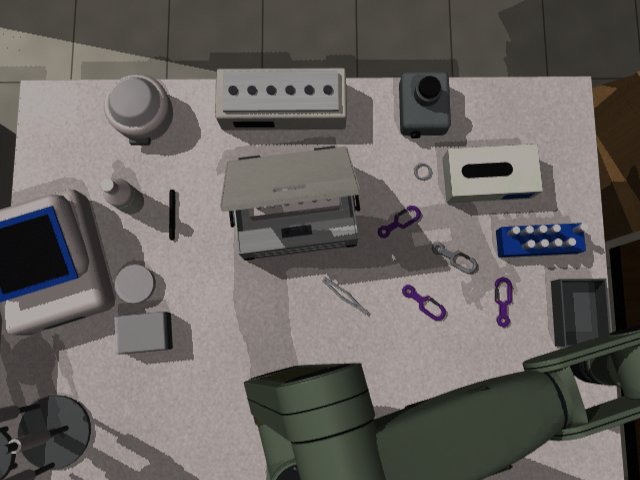

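View pics/b.png

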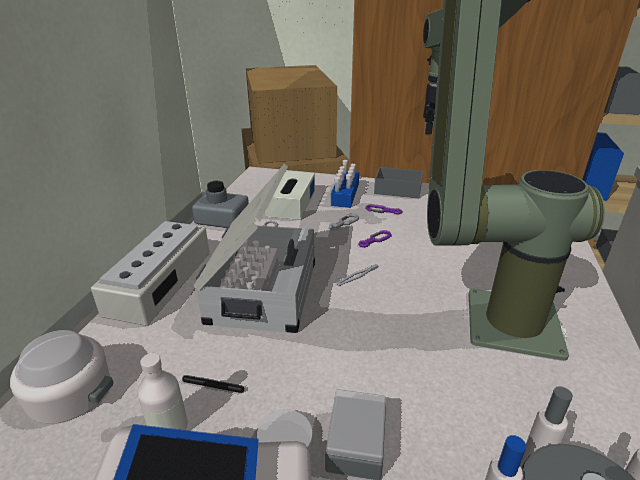

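```bash
cat > m.py <<'E'
from h import *
from scipy.optimize import minimize
def model():
    # polygons mask in 0.5mm grid, hook frame
    g=np.zeros((120,280),np.uint8);S=2
    f=lambda x,y:(int(round((x+55)*S)),int(round((y+30)*S)))
    cv2.rectangle(g,f(-16,-8),f(16,8),1,-1)
    cv2.circle(g,f(-30,0),9*S,1,10)
    cv2.line(g,f(20,-16),f(58,-16),1,20);cv2.line(g,f(20,16),f(58,16),1,18);cv2.line(g,f(18,-16),f(18,16),1,12)
    cv2.ellipse(g,f(58,0),(32,32),0,-90,90,1,20)
    y,x=np.nonzero(g);return np.c_[x/2-55,y/2-30]/1000
def fit(mask,n,z=0.008):
    c=r.get_calibration(n);E=np.linalg.inv(c['extrinsics']);M=model()
    D=cv2.GaussianBlur(mask.astype(np.float32),(0,0),1.0)
    D2=D-0.5
    def cost(p):
        cs,sn=np.cos(p[2]),np.sin(p[2])
        P=np.c_[p[0]+cs*M[:,0]-sn*M[:,1],p[1]+sn*M[:,0]+cs*M[:,1],np.full(len(M),z)]
        q=P@E[:3,:3].T+E[:3,3];u=c['fx']*q[:,0]/q[:,2]+c['cx'];v=c['fy']*q[:,1]/q[:,2]+c['cy']
        return -cv2.remap(D2,u.astype(np.float32)[None],v.astype(np.float32)[None],cv2.INTER_LINEAR).mean()
    v,u=np.nonzero(mask);
    k=c['extrinsics'];rays=k[:3,:3]@np.array([(u-c['cx'])/c['fx'],(v-c['cy'])/c['fy'],np.ones(len(u))])
    W=(k[:3,3:]+rays*((z-k[2,3])/rays[2]))[:2];m=W.mean(1);e=np.linalg.eigh(np.cov(W))[1][:,1];a=np.arctan2(e[1],e[0])
    out=[]
    for b in(a,a+np.pi):
        h=minimize(cost,[m[0]-.02*np.cos(b),m[1]-.02*np.sin(b),b],method='Nelder-Mead',options=dict(initial_simplex=np.array([[m[0]-.02*np.cos(b),m[1]-.02*np.sin(b),b]]*4)+np.vstack([np.zeros(3),np.diag([.01,.01,.15])])))
        out.append((h.fun,h.x))
    return min(out,key=lambda t:t[0]),max(out,key=lambda t:t[0])[0]
E
python3 - <<'E'
from m import *
a,da=cam('top');b,db=cam('side')
for n in('top','side'):
    for o in r.silhouettes('clip',n):
        if np.hypot(*(np.array(o['xy'])-((455,255) if n=='top' else(343,221))))<12: print(n,fit(o['pixels'],n))
# staple
for n,d in(('top',da),('side',db)):
    o=r.silhouettes('staple',n)[0];m=o['pixels']&(d>0);v,u=np.nonzero(m);P=w(n,u,v,d[m])
    Q=P[:,P[2]>.138];print(n,'bridge',Q.shape,Q.mean(1).round(4),Q.min(1).round(4),Q.max(1).round(4),np.polyfit(Q[1],Q[0],1))
# lid plane & rim
v,u=np.mgrid[0:480,0:640];P=w('top',u.ravel(),v.ravel(),da.ravel()).T
L=np.zeros((480,640),bool)
o=r.silhouettes('lid','top')[0]['pixels'];o=cv2.erode(o.astype(np.uint8),np.ones((5,5)))>0
X=P[(o&(da>0)).ravel()];X=X[(X[:,2]>.125)];A=np.c_[X[:,:2],np.ones(len(X))]
for _ in range(4):
    k=np.linalg.lstsq(A,X[:,2],rcond=None)[0];g=abs(A@k-X[:,2])<.006;A=A[g];X=X[g]
print('lid plane',k,len(X),'zmax',X[:,2].max(),X[X[:,2]>.27].mean(0))
g=np.arctan(np.hypot(k[0],k[1]));print('angle',g,'yaw',np.arctan2(-k[1],-k[0]))
# front face x: rim points z .1-.115
B=P[(P[:,2]>.1)&(P[:,2]<.116)&(P[:,0]>.4)&(P[:,0]<.8)&(abs(P[:,1]-.03)<.2)];
for y in np.arange(-.1,.17,.03):
    s=B[abs(B[:,1]-y)<.005];print(round(y,2),np.percentile(s[:,0],2).round(4),end=' ')
for x in np.arange(.5,.65,.03):
    s=B[abs(B[:,0]-x)<.005];print('\nx',round(x,2),np.percentile(s[:,1],[1,99]).round(4),end=' ')
c1=cv2.resize(a[215:295,405:525],None,fx=5,fy=5,interpolation=cv2.INTER_CUBIC);save('c.png',c1)
E
```

```text
top ((np.float64(-0.3189835846424103), array([ 0.47689402, -0.34968074,  4.19895273])), np.float64(0.02976274862885475))
side ((np.float64(-0.34194204211235046), array([ 0.47851428, -0.34637566,  4.24979791])), np.float64(-0.1065756157040596))
top bridge (3, 76) [0.5174 0.0203 0.1484] [ 0.5115 -0.0052  0.1382] [0.5232 0.0448 0.1568] [-0.11934269  0.51979069]
side bridge (3, 45) [0.5177 0.0331 0.1476] [0.5135 0.0045 0.1381] [0.5218 0.0471 0.1544] [-0.06598969  0.51986502]
lid plane [-1.1460156  -0.14038781  0.926961  ] 5214 zmax 0.2944555711805492 [0.55956382 0.02512312 0.28212638]
angle 0.8570213081286377 yaw 0.12189347428077427
-0.1 0.4979 -0.07 0.4942 -0.04 0.4906 -0.01 0.4866 0.02 0.4829 0.05 0.4789 0.08 0.4754 0.11 0.4716 0.14 0.4685 0.17 0.5535 
x 0.5 [-0.118   0.1555] 
x 0.53 [-0.1184  0.161 ] 
x 0.56 [-0.1143  0.1658] 
x 0.59 [-0.1122 -0.1075] Traceback (most recent call last):
  File "<stdin>", line 24, in <module>
    return _quantile_unchecked(
        a, q, axis, out, overwrite_input, method, keepdims, weights)
    return _ureduce(a,
                    func=_quantile_ureduce_func,
    ...<5 lines>...
                    overwrite_input=overwrite_input,
                    method=method)
    r = func(a, **kwargs)
    result = _quantile(arr,
                       quantiles=q,
    ...<2 lines>...
                       out=out,
                       weights=wgt)
    slices_having_nans = np.isnan(arr[-1, ...])
                                  ~~~^^^^^^^^^
IndexError: index -1 is out of bounds for axis 0 with size 0
```

```bash
cat >> h.py <<'E'
S0=np.array([.5175,.020]);YAW=.122
def setbox(s,y):
    global S0,YAW;S0=np.array(s);YAW=y
def boxw(x,y,z):
    c,s=np.cos(YAW),np.sin(YAW);o=S0+.075*np.array([c,s]);return np.array([o[0]+c*x-s*y,o[1]+s*x+c*y,z])
def delta(P,yaw=None):
    s=r.state();q=s['tool_rot'];M=R.from_quat([q[1],q[2],q[3],q[0]]);d=M.inv().apply(np.array(P)-s['tool_pos'])/.025
    ex=M.as_matrix()[:,0];cy=np.arctan2(ex[1],ex[0]);print('t',round(s['time_s'],2),'pos',np.round(s['tool_pos'],4),'yaw',round(cy,4),'units',d.round(2),'wz',None if yaw is None else round(-(yaw-cy)/.08,3),'F',np.round(s['force'],2))
E
python3 - <<'E'
from h import *
a=np.load('v0.npz')['a'];save('c.png',cv2.resize(a[215:295,405:525],None,fx=5,fy=5,interpolation=cv2.INTER_CUBIC))
delta(boxw(-.015,-.065,.33),YAW)
E
```

```text
t 1.25 pos [ 0.2285 -0.5276  0.2313] yaw 0.4088 units [ 20.88 -12.33  -3.95] wz 3.585 F [-0.07  0.61  0.09]
```

View pics/c.png

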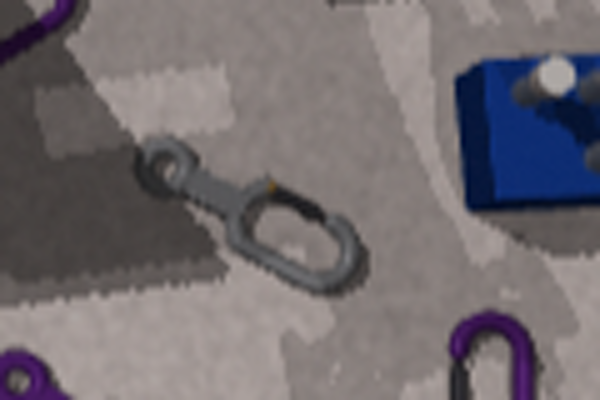

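Call:
step_arm(steps="0 0 -1 0 0 0.9 -1; 0 0 -1 0 0 0.9 -1; 0 0 -1 0 0 0.9 -1; 0 0 -1 0 0 0.9 -1; 0.92 -0.99 0 0 0 0 -1; 0.92 -0.99 0 0 0 0 -1; 0.92 -0.99 0 0 0 0 -1; 0.92 -0.99 0 0 0 0 -1; 0.92 -0.99 0 0 0 0 -1; 0.92 -0.99 0 0 0 0 -1")

```text
time_s: 2.25
tool_pos: [0.3483, -0.3624, 0.3314]
tool_rot: [0.0, 0.998, 0.06, 0.0]
force: [0.5, 0.3, 0.7]
gripper_width: 0.002
```

The steel grey hook is at (454,254). In the crop its eye is at (165,165), the crook at (335,265), and the dark gate at (295,200) is on its +x side, as in the fit. The purple look-alikes at (398,222), (425,302) and (503,302) stay untouched.

Call:
step_arm(steps="0.92 -0.99 0 0 0 0 -1; 0.92 -0.99 0 0 0 0 -1; 0.92 -0.99 0 0 0 0 -1; 0.92 -0.99 0 0 0 0 -1; 0.92 -0.99 0 0 0 0 -1; 0.92 -0.99 0 0 0 0 -1; 0.92 -0.99 0 0 0 0 -1; 0.92 -0.99 0 0 0 0 -1; 0.92 -0.99 0 0 0 0 -1; 0.92 -0.99 0 0 0 0 -1")

```text
time_s: 3.25
tool_pos: [0.5468, -0.0889, 0.3314]
tool_rot: [0.0, 0.998, 0.06, 0.0]
force: [-0.1, -0.3, 0.0]
gripper_width: 0.004
```

```bash
python3 - <<'E'
from h import *
delta(boxw(-.015,-.065,.30),YAW)
p=None
for t in [.857,.75,.65,.55,.45,.35,.25,.15,.07,0]:
    c=np.array([110-215*np.cos(t)+5*np.sin(t)+12,110+215*np.sin(t)+5*np.cos(t)])
    print(t,c.round(1),None if p is None else ((c-p)/25).round(2));p=c
E
```

```text
t 3.25 pos [ 0.5468 -0.0889  0.3314] yaw 0.1209 units [ 1.76 -1.87  1.26] wz -0.014 F [-0.14 -0.31  0.04]
0.857 [-15.  275.8] None
0.75 [-31.9 260.2] [-0.68 -0.62]
0.65 [-46.1 244.1] [-0.57 -0.64]
0.55 [-58.7 226.6] [-0.5 -0.7]
0.45 [-69.4 208. ] [-0.43 -0.74]
0.35 [-78.3 188.4] [-0.35 -0.78]
0.25 [-85.1 168. ] [-0.27 -0.82]
0.15 [-89.8 147.1] [-0.19 -0.84]
0.07 [-92.1 130. ] [-0.09 -0.68]
0 [-93. 115.] [-0.04 -0.6 ]
```

Call:
step_arm(steps="0.88 -0.93 0.4 0 0 0 -1; 0.88 -0.94 0.4 0 0 0 -1; 0 0 0.5 0 0 0 -1; 0 0 0.5 0 0 0 -1; 0 0 0.5 0 0 0 -1; -0.34 0 0.31 0 0 0 -1; -0.34 0 0.31 0 0 0 -1; -0.28 0 0.32 0 0 0 -1; -0.29 0 0.32 0 0 0 -1")

```text
time_s: 4.15
tool_pos: [0.5527, -0.0432, 0.2419]
tool_rot: [0.0, 0.998, 0.06, 0.001]
force: [0.8, -0.1, 0.3]
gripper_width: -0.001
```

Call:
step_arm(steps="-0.25 0 0.35 0 0 0 -1; -0.25 0 0.35 0 0 0 -1; -0.22 0 0.37 0 0 0 -1; -0.21 0 0.37 0 0 0 -1; -0.18 0 0.39 0 0 0 -1; -0.17 0 0.39 0 0 0 -1; -0.14 0 0.41 0 0 0 -1; -0.13 0 0.41 0 0 0 -1; -0.1 0 0.42 0 0 0 -1; -0.09 0 0.42 0 0 0 -1")

```text
time_s: 5.15
tool_pos: [0.5098, -0.0474, 0.1443]
tool_rot: [-0.0, 0.998, 0.06, -0.0]
force: [0.3, -0.3, 1.0]
gripper_width: -0.002
```

Call:
step_arm(steps="-0.05 0 0.34 0 0 0 -1; -0.04 0 0.34 0 0 0 -1; -0.02 0 0.3 0 0 0 -1; -0.02 0 0.2 0 0 0 -1; 0 0 0.05 0 0 0 -1; 0 0 0 0 0 0 -1")

```text
time_s: 5.75
tool_pos: [0.5066, -0.0478, 0.115]
tool_rot: [-0.0, 0.998, 0.06, -0.0]
force: [-2.2, 0.4, 4.8]
gripper_width: -0.002
```

```bash
python3 - <<'E'
from h import *
a,da=cam('side');print(r.state()['force'])
save('d.png',a[150:400,150:420].repeat(2,0).repeat(2,1))
E
```

```text
[-3.00442848  1.10289821  5.12072469]
```

View pics/d.png

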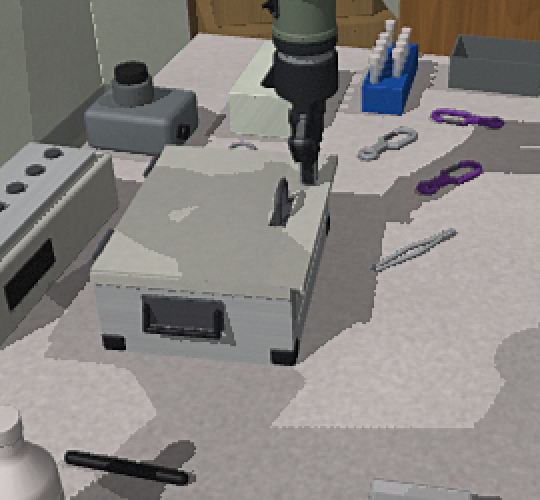

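Call:
step_arm(steps="0 0 0.06 0 0 0 -1; 0 0 0 0 0 0 -1")

```text
time_s: 6.0
tool_pos: [0.5067, -0.0478, 0.115]
tool_rot: [-0.0, 0.998, 0.061, -0.0]
force: [-6.4, 1.1, 13.8]
gripper_width: -0.001
```

Call:
step_arm(steps="0 0 -0.5 0 0 0 -0.6; 0 0 -1 0 0 0 -0.4; 0 0 -1 0 0 -1 -0.2; 0 0 -1 0 0 -1 0; 0 0 -0.5 0 0 -1 0; 0 0 0 0 0 -1 0; 0 0 0 0 0 -1 0; 0 0 0 0 0 -1 0; 0 0 0 0 0 -1 0; 0 0 0 0 0 -1 0")

```text
time_s: 7.0
tool_pos: [0.5071, -0.048, 0.2133]
tool_rot: [0.0, 0.928, 0.373, 0.0]
force: [-0.2, -0.0, 0.1]
gripper_width: 0.498
```

Call:
step_arm(steps="0 0 0 0 0 -1 0; 0 0 0 0 0 -1 0; 0 0 0 0 0 -1 0; 0 0 0 0 0 -1 0")

```text
time_s: 7.4
tool_pos: [0.5071, -0.048, 0.2133]
tool_rot: [0.0, 0.857, 0.516, 0.0]
force: [0.1, -0.6, -0.6]
gripper_width: 0.5
```

```bash
python3 - <<'E'
from m import *
for n in('top','side'):
    a,d=cam(n)
    for o in r.silhouettes('clip',n):
        if np.hypot(*(np.array(o['xy'])-((455,255) if n=='top' else(343,221))))<12: print(n,fit(o['pixels'],n))
    if n=='top':
        v,u=np.mgrid[0:480,0:640];P=w(n,u.ravel(),v.ravel(),d.ravel());bx=np.array([boxw(x,y,0)[:2] for x,y in((-.05,.1),(0,0),(.05,.1),(.05,-.1),(-.105,.1))])
        for b in bx:
            k=np.hypot(P[0]-b[0],P[1]-b[1])<.008;print('lid z',b.round(3),P[2][k].mean().round(4))
delta([.4775,-.348,.10],1.08)
E
```

```text
top ((np.float64(-0.2611240744590759), array([ 0.47718246, -0.35030388,  4.19105061])), np.float64(0.029761359095573425))
lid z [0.53  0.122] 0.1145
lid z [0.592 0.029] nan
lid z [0.629 0.134] 0.1144
lid z [ 0.654 -0.064] nan
lid z [0.476 0.116] 0.0946
side ((np.float64(-0.32828444242477417), array([ 0.4792824 , -0.34636338,  4.24443383])), np.float64(-0.10246986150741577))
t 7.6 pos [ 0.507  -0.0479  0.2132] yaw 1.0791 units [-11.14   4.63   4.53] wz -0.011 F [0.24 0.61 0.26]<stdin>:9: RuntimeWarning: Mean of empty slice.
  ret = ret.dtype.type(ret / rcount)
```

Call:
step_arm(steps="-0.93 0.39 0 0 0 0 0.1; -0.93 0.39 0 0 0 0 0.1; -0.93 0.39 0 0 0 0 0.1; -0.93 0.39 0 0 0 0 0.1; -0.93 0.39 0 0 0 0 0.1; -0.93 0.39 0.5 0 0 0 0.1; -0.93 0.38 0.8 0 0 0 0.1; -0.93 0.38 0.8 0 0 0 0.1; -0.93 0.38 0.8 0 0 0 0.1; -0.93 0.38 0.8 0 0 0 0.1")

```text
time_s: 8.6
tool_pos: [0.4824, -0.2996, 0.1199]
tool_rot: [0.0, 0.858, 0.514, 0.0]
force: [0.7, 0.2, 0.5]
gripper_width: 0.549
```

Call:
step_arm(steps="-0.93 0.38 0.8 0 0 0 0.1; -0.9 0.38 0.6 0 0 0 0; 0 0 0.6 0 0 0 0; 0 0 0 0 0 0 0; 0 0 0 0 0 0 0")

```text
time_s: 9.1
tool_pos: [0.4776, -0.3467, 0.0702]
tool_rot: [-0.001, 0.857, 0.514, -0.0]
force: [0.0, -0.2, 0.3]
gripper_width: 0.499
```

```bash
python3 - <<'E'
from h import *
delta([.478,-.3484,.003],4.218-np.pi)
E
```

```text
t 9.1 pos [ 0.4776 -0.3467  0.0702] yaw 1.0808 units [-0.05  0.05  2.69] wz 0.055 F [ 0.01 -0.16  0.3 ]
```

Call:
step_arm(steps="0 0 0.7 0 0 0 0; 0 0.05 0.7 0 0 0.05 0; 0 0 0.7 0 0 0 0; 0 0 0.4 0 0 0 0; 0 0 0.17 0 0 0 0; 0 0 0 0 0 0 0")

```text
time_s: 9.7
tool_pos: [0.4791, -0.3479, 0.004]
tool_rot: [-0.0, 0.858, 0.513, 0.0]
force: [-0.5, 0.2, -0.1]
gripper_width: 0.502
```

Call:
step_arm(steps="0 0 0 0 0 0 -0.3; 0 0 0 0 0 0 -0.6; 0 0 0 0 0 0 -1; 0 0 0 0 0 0 -1; 0 0 0 0 0 0 -1; 0 0 0 0 0 0 -1", grip_force=90)

```text
time_s: 10.3
tool_pos: [0.4797, -0.349, 0.0053]
tool_rot: [0.001, 0.859, 0.513, 0.0]
force: [-0.3, -0.1, 6.6]
gripper_width: 0.142
```

Call:
step_arm(steps="0 0 -0.1 0 0 0 -1; 0 0 -0.5 0 0 0 -1; 0 0 -1 0 0 0 -1; 0 0 -1 0 0 0 -1; 0 0 -1 0 0 0 -1; 0 0 -1 0 0 0 -1; 0 0 -1 0 0 0 -1; 0 0 -0.6 0 0 0 -1; 0 0 0 0 0 0 -1")

```text
time_s: 11.2
tool_pos: [0.4802, -0.3497, 0.1619]
tool_rot: [0.003, 0.859, 0.513, 0.001]
force: [0.4, -1.2, -1.8]
gripper_width: 0.143
```

```bash
python3 - <<'E'
from h import *
a,_=cam('side');b,_=cam('top');s=r.state();print(s['gripper_width'],s['force'],s['tool_pos'])
P=s['tool_pos'];C=[]
for n,i in(('side',a),('top',b)):
    u,v=map(int,proj(n,P));print(n,u,v);C.append(cv2.resize(i[v-40:v+40,u-50:u+50],None,fx=4,fy=4,interpolation=cv2.INTER_CUBIC))
save('e.png',np.hstack(C))
E
```

```text
0.14200352132779812 [-0.16144547 -0.54857778 -1.41488304] [ 0.47843725 -0.34796517  0.15826039]
side 340 179
top 460 243
```

View pics/e.png

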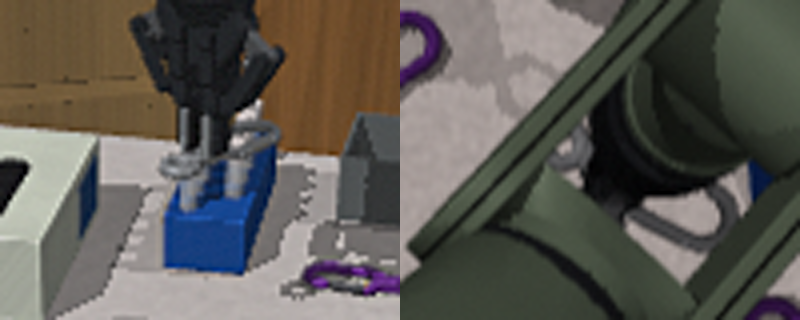

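Call:
step_arm(steps="0 0 -0.6 0 0 1 -1; 0 0 -0.6 0 0 1 -1; 0 0 -0.3 0 0 1 -1; 0 0 0 0 0 1 -1; 0 0 0 0 0 1 -1; 0 0 0 0 0 1 -1; 0 0 0 0 0 1 -1; 0 0 0 0 0 1 -1; 0 0 0 0 0 1 -1; 0 0 0 0 0 1 -1")

```text
time_s: 12.3
tool_pos: [0.4777, -0.3473, 0.1935]
tool_rot: [-0.002, 0.991, 0.136, -0.001]
force: [-0.5, 0.2, -3.0]
gripper_width: 0.143
```

Call:
step_arm(steps="0 0 0 0 0 1 -1; 0 0 0 0 0 1 -1; 0 0 0 0 0 0 -1")

```text
time_s: 12.6
tool_pos: [0.4778, -0.3473, 0.1938]
tool_rot: [-0.002, 0.998, 0.058, -0.002]
force: [-0.5, -0.3, -1.3]
gripper_width: 0.144
```

```bash
python3 - <<'E'
from h import *
delta(boxw(.025,.022,.19),.122)
E
```

```text
t 12.6 pos [ 0.4778 -0.3473  0.1938] yaw 0.1169 units [  7.29 -15.31   0.18] wz -0.064 F [-0.48 -0.26 -1.27]
```

Call:
step_arm(steps="0.45 -0.96 0 0 0 -0.06 -1; 0.46 -0.96 0 0 0 0 -1; 0.46 -0.96 0 0 0 0 -1; 0.46 -0.96 0 0 0 0 -1; 0.46 -0.96 0 0 0 0 -1; 0.46 -0.96 0 0 0 0 -1; 0.46 -0.96 0 0 0 0 -1; 0.46 -0.96 0 0 0 0 -1; 0.46 -0.96 0 0 0 0 -1; 0.46 -0.96 0 0 0 0 -1")

```text
time_s: 13.6
tool_pos: [0.5632, -0.0949, 0.1947]
tool_rot: [-0.0, 0.998, 0.062, -0.001]
force: [0.4, -0.3, -1.7]
gripper_width: 0.144
```

Call:
step_arm(steps="0.45 -0.95 0 0 0 0 -1; 0.45 -0.95 0 0 0 0 -1; 0.45 -0.95 0 0 0 0 -1; 0.45 -0.95 0 0 0 0 -1; 0.45 -0.95 0 0 0 0 -1; 0.45 -0.95 0 0 0 0 -1; 0 0 0 0 0 0 -1; 0 0 0 0 0 0 -1")

```text
time_s: 14.4
tool_pos: [0.6127, 0.0538, 0.1948]
tool_rot: [0.0, 0.998, 0.062, -0.001]
force: [0.1, -0.5, -2.1]
gripper_width: 0.143
```

```bash
python3 - <<'E'
from h import *
delta(boxw(.025,.022,.126),.122);print(r.state()['tool_rot'])
n='side';a,_=cam(n);u,v=map(int,proj(n,boxw(-.02,.022,.18)))
b,_=cam('top');u2,v2=map(int,proj('top',boxw(-.02,.022,.18)))
f=lambda i,u,v:cv2.resize(i[v-40:v+60,u-50:u+50],None,fx=4,fy=4,interpolation=cv2.INTER_CUBIC)
save('f.png',np.hstack([f(a,u,v),f(b,u2,v2)]))
E
```

```text
t 14.4 pos [0.6127 0.0538 0.1948] yaw 0.1241 units [ 0.06 -0.    2.75] wz 0.027 F [ 0.1  -0.5  -2.11]
[ 1.76401389e-04  9.98073086e-01  6.20338989e-02 -1.37078135e-03]
```

View pics/f.png

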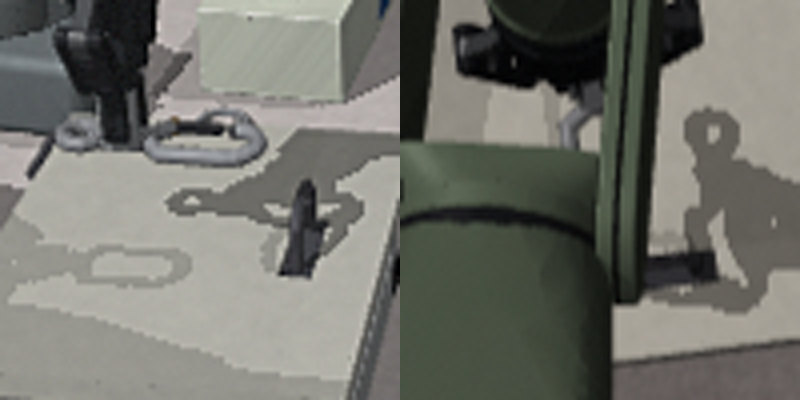

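Call:
step_arm(steps="0 0 0.7 0 0 0 -1; 0 0 0.7 0 0 0 -1; 0 0 0.7 0 0 0 -1; 0 0 0.5 0 0 0 -1; 0 0 0.15 0 0 0 -1; 0 0 0 0 0 0 -1; -0.15 0 0 0 0 0 -1; -0.15 0 0 0 0 0 -1; 0 0 0 0 0 0 -1")

```text
time_s: 15.4
tool_pos: [0.6059, 0.0525, 0.1284]
tool_rot: [0.0, 0.998, 0.061, 0.0]
force: [0.6, -0.2, -2.2]
gripper_width: 0.145
```

Call:
step_arm(steps="-0.08 0 0 0 0 0 -1; -0.08 0 0 0 0 0 -1; 0 0 0 0 0 0 -1")

```text
time_s: 15.7
tool_pos: [0.6023, 0.0521, 0.1279]
tool_rot: [0.0, 0.998, 0.061, 0.001]
force: [-0.3, -0.3, -2.1]
gripper_width: 0.143
```

Call:
step_arm(steps="-0.04 0 0 0 0 0 -1; -0.04 0 0 0 0 0 -1; -0.04 0 0 0 0 0 -1; 0 0 0 0 0 0 -1")

```text
time_s: 16.1
tool_pos: [0.6019, 0.0519, 0.129]
tool_rot: [-0.0, 0.998, 0.061, 0.004]
force: [6.1, 1.5, -2.4]
gripper_width: 0.143
```

Call:
step_arm(steps="-0.04 0 0 0 0 0 -1; -0.03 0 0 0 0 0 -1; 0 0 0 0 0 0 -1")

```text
time_s: 16.4
tool_pos: [0.6018, 0.0518, 0.1297]
tool_rot: [-0.0, 0.998, 0.061, 0.005]
force: [8.9, 1.9, -2.2]
gripper_width: 0.144
```

Call:
step_arm(steps="-0.03 0 0 0 0 0 -1; -0.03 0 0 0 0 0 -1; 0 0 0 0 0 0 -1")

```text
time_s: 16.7
tool_pos: [0.6017, 0.0517, 0.1303]
tool_rot: [-0.0, 0.998, 0.06, 0.007]
force: [11.9, 1.9, -2.5]
gripper_width: 0.142
```

Call:
step_arm(steps="0.4 0 0 0 0 0 -1; 0.4 0 0 0 0 0 -1; 0 -0.5 0 0 0 0 -1; 0 -0.5 0 0 0 0 -1; 0 -0.6 0 0 0 0 -1; 0 0 0 0 0 0 -1; 0 0 0 0 0 0 -1")

```text
time_s: 17.4
tool_pos: [0.6103, 0.0943, 0.1274]
tool_rot: [0.0, 0.998, 0.062, -0.0]
force: [-0.2, 0.3, -1.1]
gripper_width: 0.144
```

```bash
python3 - <<'E'
from h import *
delta(boxw(-.0242,.064,.126),.122);print(r.state()['tool_rot'])
E
```

```text
t 17.4 pos [0.6103 0.0943 0.1274] yaw 0.1235 units [-2.01 -0.07  0.06] wz 0.018 F [-0.23  0.28 -1.1 ]
[ 2.27413956e-04  9.98094834e-01  6.16974791e-02 -2.68533882e-04]
```

Call:
step_arm(steps="-0.5 0 0.04 0 0 0.02 -1; -0.5 0 0 0 0 0 -1; -0.5 0 0 0 0 0 -1; -0.51 0 0 0 0 0 -1; 0 0.2 0 0 0 0 -1; 0 0.1 0 0 0 0 -1; 0 0 0 0 0 0 -1; 0 0 0 0 0 0 -1")

```text
time_s: 18.2
tool_pos: [0.5626, 0.0796, 0.1267]
tool_rot: [0.0, 0.998, 0.06, 0.0]
force: [0.6, 0.4, -2.2]
gripper_width: 0.146
```

```bash
python3 - <<'E'
from h import *
delta(boxw(-.0242,.046,.126),.122)
b,_=cam('side');u,v=map(int,proj('side',boxw(-.05,.04,.125)))
save('g.png',cv2.resize(b[v-40:v+40,u-50:u+50],None,fx=7,fy=7,interpolation=cv2.INTER_CUBIC))
E
```

```text
t 18.2 pos [0.5626 0.0796 0.1267] yaw 0.1194 units [-0.05  0.31  0.03] wz -0.032 F [ 0.56  0.42 -2.18]
```

View pics/g.png

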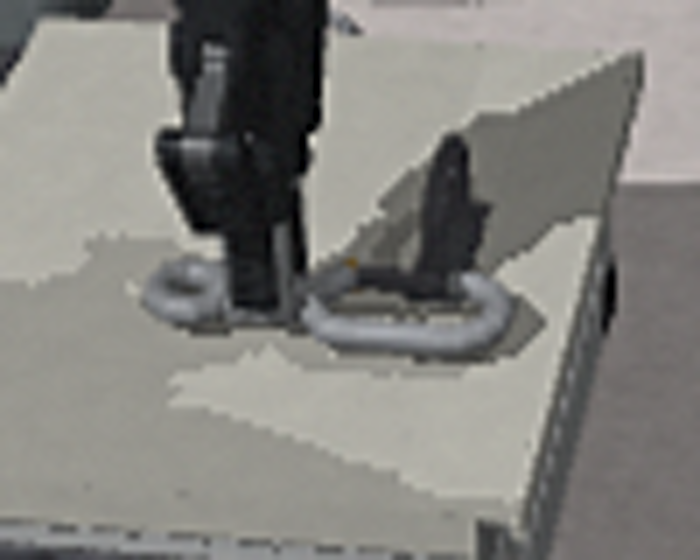

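Call:
step_arm(steps="-0.05 0.1 0 0 0 -0.03 -1; 0 0.08 0 0 0 0 -1; 0 0.06 0 0 0 0 -1; 0 0 0 0 0 0 -1")

```text
time_s: 18.65
tool_pos: [0.5614, 0.0736, 0.1265]
tool_rot: [0.0, 0.998, 0.061, -0.0]
force: [0.1, -0.2, -1.5]
gripper_width: 0.143
```

Call:
step_arm(steps="0 0.06 0 0 0 0 -1; 0 0.06 0 0 0 0 -1; 0 0 0 0 0 0 -1")

```text
time_s: 18.95
tool_pos: [0.5617, 0.0712, 0.1266]
tool_rot: [-0.001, 0.998, 0.061, 0.0]
force: [-0.2, 2.0, -2.2]
gripper_width: 0.142
```

Call:
step_arm(steps="0 0.08 0 0 0 0 -1; 0 0.08 0 0 0 0 -1; 0 0.08 0 0 0 0 -1; 0 0 0 0 0 0 -1")

```text
time_s: 19.35
tool_pos: [0.5627, 0.065, 0.1266]
tool_rot: [-0.0, 0.998, 0.061, 0.0]
force: [1.8, 3.4, -1.2]
gripper_width: 0.146
```

Call:
step_arm(steps="0 0.08 0 0 0 0 -1; 0 0.08 0 0 0 0 -1; 0 0 0 0 0 0 -1")

```text
time_s: 19.65
tool_pos: [0.5626, 0.061, 0.1264]
tool_rot: [-0.0, 0.998, 0.061, -0.0]
force: [0.1, 5.3, -1.6]
gripper_width: 0.142
```

Call:
step_arm(steps="0 0.08 0 0 0 0 -1; 0 0.08 0 0 0 0 -1; 0 0 0 0 0 0 -1")

```text
time_s: 19.95
tool_pos: [0.563, 0.0574, 0.1263]
tool_rot: [-0.001, 0.998, 0.061, -0.0]
force: [0.4, 6.0, -2.2]
gripper_width: 0.147
```

Call:
step_arm(steps="0 0.08 0 0 0 0 -1; 0 0.08 0 0 0 0 -1; 0 0 0 0 0 0 -1")

```text
time_s: 20.25
tool_pos: [0.5639, 0.0534, 0.1265]
tool_rot: [-0.001, 0.998, 0.061, 0.0]
force: [1.5, 6.3, -2.7]
gripper_width: 0.143
```

Call:
step_arm(steps="0 0.08 0 0 0 0 -1; 0 0.06 0 0 0 0 -1; 0 0 0 0 0 0 -1")

```text
time_s: 20.55
tool_pos: [0.5649, 0.0498, 0.1267]
tool_rot: [-0.0, 0.998, 0.061, 0.001]
force: [1.1, 5.0, -2.3]
gripper_width: 0.142
```

Call:
step_arm(steps="0 0.04 0 0 0 0 -1; 0.06 0 0 0 0 0 -1; 0.08 0 0 0 0 0 -1; 0 0 0 0 0 0 -1")

```text
time_s: 20.95
tool_pos: [0.57, 0.0484, 0.1273]
tool_rot: [0.001, 0.998, 0.061, 0.002]
force: [4.4, 3.5, -2.6]
gripper_width: 0.145
```

Call:
step_arm(steps="0.08 0 0 0 0 0 -1; 0.08 0 0 0 0 0 -1; 0.08 0 0 0 0 0 -1; 0 0 0 0 0 0 -1")

```text
time_s: 21.35
tool_pos: [0.5736, 0.0492, 0.1262]
tool_rot: [0.0, 0.998, 0.061, -0.001]
force: [-0.1, -0.3, -2.1]
gripper_width: 0.145
```

Call:
step_arm(steps="0.08 0 0 0 0 0 -1; 0.08 0 0 0 0 0 -1; 0 0 0 0 0 0 -1")

```text
time_s: 21.65
tool_pos: [0.5781, 0.0501, 0.1265]
tool_rot: [0.0, 0.998, 0.061, 0.0]
force: [-0.1, -1.3, -1.7]
gripper_width: 0.14
```

Call:
step_arm(steps="0.08 0 0 0 0 0 -1; 0.08 0 0 0 0 0 -1; 0 0 0 0 0 0 -1")

```text
time_s: 21.95
tool_pos: [0.5822, 0.0507, 0.1266]
tool_rot: [0.0, 0.998, 0.061, 0.0]
force: [0.1, 0.1, -1.3]
gripper_width: 0.145
```

Call:
step_arm(steps="0.06 0 0 0 0 0 -1; 0.06 0 0 0 0 0 -1; 0 0 0 0 0 0 -1")

```text
time_s: 22.25
tool_pos: [0.5844, 0.051, 0.1262]
tool_rot: [-0.0, 0.998, 0.061, -0.001]
force: [-0.3, -0.6, -0.8]
gripper_width: 0.138
```

Call:
step_arm(steps="0.06 0 0 0 0 0 -1; 0.06 0 0 0 0 0 -1; 0 0 0 0 0 0 -1")

```text
time_s: 22.55
tool_pos: [0.5847, 0.0512, 0.1251]
tool_rot: [0.0, 0.998, 0.061, -0.004]
force: [-6.1, -1.7, -1.0]
gripper_width: 0.142
```

Call:
step_arm(steps="0.05 0 0 0 0 0 -1; 0.05 0 0 0 0 0 -1; 0 0 0 0 0 0 -1")

```text
time_s: 22.85
tool_pos: [0.5848, 0.0513, 0.1241]
tool_rot: [0.0, 0.998, 0.061, -0.007]
force: [-10.4, -2.2, -0.6]
gripper_width: 0.142
```

Call:
step_arm(steps="0.04 0 0 0 0 0 -1; 0.03 0 0 0 0 0 -1; 0 0 0 0 0 0 -1")

```text
time_s: 23.15
tool_pos: [0.5849, 0.0514, 0.1235]
tool_rot: [0.0, 0.998, 0.061, -0.009]
force: [-14.0, -3.1, 0.7]
gripper_width: 0.138
```

Call:
step_arm(steps="0.015 0 0 0 0 0 -1; 0 0 0 0 0 0 -1; 0 0 0 0 0 0 -1; 0 0 0 0 0 0 -1; 0 0 0 0 0 0 -1; 0 0 0 0 0 0 -1")

```text
time_s: 23.75
tool_pos: [0.5849, 0.0514, 0.1234]
tool_rot: [0.0, 0.998, 0.062, -0.009]
force: [-14.3, -3.6, -0.1]
gripper_width: 0.143
```

Call:
step_arm(steps="0 0 0 0 0 0 -1; 0 0 0 0 0 0 -1; 0 0 0 0 0 0 -1; 0 0 0 0 0 0 -1; 0 0 0 0 0 0 -1; 0 0 0 0 0 0 -1; 0 0 0 0 0 0 -1")

```text
time_s: 24.45
tool_pos: [0.5849, 0.0513, 0.1233]
tool_rot: [0.0, 0.998, 0.061, -0.009]
force: [-15.0, -2.7, 0.5]
gripper_width: 0.141
```

Call:
step_arm(steps="-0.1 0 0 0 0 0 -1; -0.1 0 0 0 0 0 -1; -0.1 0 0 0 0 0 -1; -0.05 0 0 0 0 0 -1; 0 0 0.06 0 0 0 -1; 0 0 0.06 0 0 0 -1; 0 0 0 0 0 0 -1")

```text
time_s: 25.15
tool_pos: [0.5842, 0.0509, 0.1235]
tool_rot: [0.0, 0.998, 0.061, 0.001]
force: [0.3, 0.4, -1.4]
gripper_width: 0.143
```

Call:
step_arm(steps="0 0 0.04 0 0 0 -1; 0 0 0.04 0 0 0 -1; 0 0 0 0 0 0 -1")

```text
time_s: 25.45
tool_pos: [0.5838, 0.0509, 0.1214]
tool_rot: [-0.0, 0.998, 0.061, 0.0]
force: [-0.0, -0.6, -1.5]
gripper_width: 0.14
```

Call:
step_arm(steps="0 0 0.04 0 0 0 -1; 0 0 0.02 0 0 0 -1; 0 0 0 0 0 0 -1")

```text
time_s: 25.75
tool_pos: [0.5839, 0.0509, 0.1203]
tool_rot: [0.0, 0.998, 0.061, 0.0]
force: [-0.1, 0.1, -0.5]
gripper_width: 0.144
```

Call:
step_arm(steps="0 0 0.02 0 0 0 -1; 0 0 0.02 0 0 0 -1; 0 0 0 0 0 0 -1")

```text
time_s: 26.05
tool_pos: [0.5839, 0.0509, 0.1203]
tool_rot: [0.0, 0.998, 0.061, 0.0]
force: [-2.6, 1.3, 5.2]
gripper_width: 0.143
```

Call:
step_arm(steps="0 0 -0.03 0 0 0 -1; 0 0 0 0 0 0 -0.7; 0 0 0 0 0 0 -0.5; 0 0 0 0 0 0 -0.2; 0 0 0 0 0 0 0; 0 0 0 0 0 0 0; 0 0 -0.3 0 0 0 0; 0 0 -0.6 0 0 0 0; 0 0 -0.6 0 0 0 0; 0 0 -1 0 0 0 0")

```text
time_s: 27.05
tool_pos: [0.5831, 0.0509, 0.1831]
tool_rot: [-0.0, 0.998, 0.061, -0.001]
force: [-0.3, -0.6, 0.7]
gripper_width: 0.499
```

Call:
step_arm(steps="0 0 -1 0 0 0 0; 0.8 0 -1 0 0 0 0; 1 -0.5 -1 0 0 0 0; 1 -0.5 -1 0 0 0 0; 1 -1 -1 0 0 0 0; 0 -1 0 0 0 0 0; 0 -1 0 0 0 0 0; 0 -1 0 0 0 0 0; 0 0 0 0 0 0 0")

```text
time_s: 27.95
tool_pos: [0.6623, 0.19, 0.3094]
tool_rot: [-0.001, 0.998, 0.063, 0.001]
force: [0.0, -0.5, -0.1]
gripper_width: 0.505
```

```bash
python3 - <<'E'
from m import *
b,_=cam('side');a,_=cam('top')
for n in('side','top'):
    u,v=proj(n,boxw(-.03,.022,.12))
    for o in r.silhouettes('clip',n):
        if np.hypot(o['xy'][0]-u,o['xy'][1]-v)<25:
            f=fit(o['pixels'],n,.123)[0];L=np.array(boxw(-.075,.022,.12))[:2]-f[1][:2];y=f[1][2];print(n,f,'leg in hook mm',1000*np.array([L@[np.cos(y),np.sin(y)],L@[-np.sin(y),np.cos(y)]]))
f=lambda i,n:(lambda u,v:cv2.resize(i[int(v)-45:int(v)+45,int(u)-40:int(u)+40],None,fx=5,fy=5,interpolation=cv2.INTER_CUBIC))(*proj(n,boxw(-.03,.022,.12)))
save('k.png',np.hstack([f(b,'side'),f(a,'top')]));print(r.state()['force'],r.state()['time_s'])
E
```

```text
side (np.float64(-0.3804611265659332), array([ 0.58043694,  0.0524202 , -3.03939856])) leg in hook mm [66.35167602  3.83477319]
top (np.float64(-0.254177451133728), array([ 0.57942561,  0.05060071, -3.01838038])) leg in hook mm [65.19032734  0.75803977]
[ 0.61314737 -0.49214044 -0.45430806] 28.15
```

View pics/k.png

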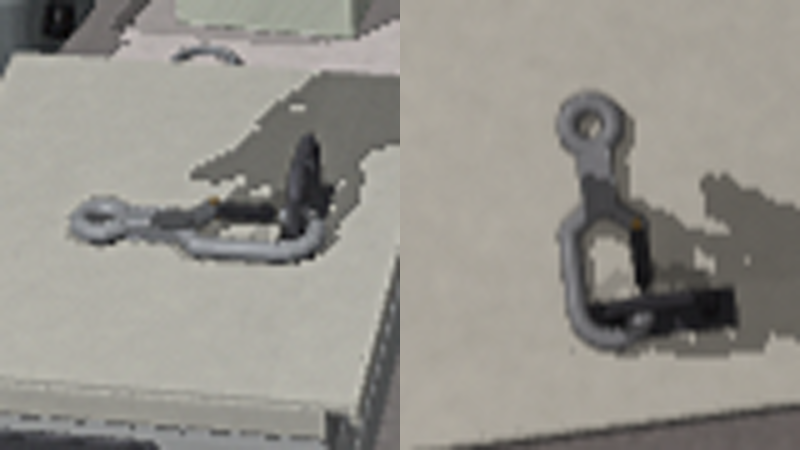

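The final pictures show the hook lying flat on the shut lid. The left leg is in the crook (side crop about (290,225), top crop about (600,315)) and the gate is closed. The gripper is well clear.

```bash
python3 -c "
from station import r
print(r.close_job())"
```

```text
the job is handed in; nothing more can be done
None
```

The job is done and handed in at about 28 s of the 70 s allowed; close_job gave no verdict.

- **Lid:** I pressed it shut with the closed fingers. Depth put its top at 114.5 mm, against the 115 mm given. The press peaked at about 15 N, above the 1 to 5 N suggested, but within the limits.
- **Hook:** I took the steel hook by its shank and left the purple ones alone. I touched its crook lightly against the left leg (up to 12 N) to fix its position, then pushed the gate over that leg. The force read at most about 6.5 N, then fell to zero as the gate sprang shut.
- **Tug:** I drew the leg to the bottom of the crook and held 14.7 to 15.2 N for about 1.3 s. No reading between hook and staple went above 15.5 N.
- **Release:** I took off the tension, lowered the hook onto the lid, opened the gripper and withdrew.

**Last checks:** both cameras show the hook flat on the shut lid, with the gate closed and the leg inside. The fits put the leg at hook x of about 65 to 66 mm. They differ on y (0.8 mm from the top, 3.8 mm from the side), which is within their accuracy, and both are inside the gate. I did not re-measure the other items on the bench; I saw no contact with any of them.

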